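# Find the hidden spindle-lock hole of a belt grinder with the lock pin

### The arm

A 6-joint arm with a two-finger parallel gripper is mounted at the origin on the work surface. World frame = base frame: x ahead of the robot, y to its left, z up, the work surface at z = 0. Lengths are in m, angles in rad, forces in N, time in s.
With the tool pointing down it reaches from about 0.3 to 0.95 m from the base axis. Payload 3.1 kg.
Tool frame: the origin (TCP) lies between the finger pads, 19 mm behind the fingertips; this is the grasp point; z points along the fingers, y is the line along which they close (so a half turn about z gives the same grasp; the last joint's range is limited). The gripper opens to 85 mm and grips with 20 to 120 N. Pads are 22 mm wide; open, the fingers measure 114 mm over their backs; the gripper's body (76 mm by 85 mm) begins 54 mm behind the grasp point. The pads swing forward as they close: fully open they stand 13 mm farther back than shut.
Start: joints at [-0.07, 0.308, 1.634, -0, 1.2, -0.07], TCP at [0.625, -0, 0.25] pointing down, gripper open.
Joint ranges: [-3.06, 3.06], [-0.79, 1.96], [0.05, 2.63], [-1.19, 4.34], [0.05, 2.64], [-2.94, 2.94]. Speed limits (rad/s): [2.79, 2.79, 3.14, 3.14, 3.14, 3.14].

### API

Orientations are given as a rotation vector (axis times angle).
In Python, from rig import ctrl gives the robot as it stands.
- The arm moves only by the shell command python3 -m crank 'ROWS' [FORCE]. ROWS is JSON, a list of rows, each an object with "jaw": the opening, from -1 (shut) to 1 (fully open); "translation": the shift along the tool's x, y, z in m, a list of three; "twist": the turn about the tool's z in degrees. In form: [{"jaw": jaw, "translation": [x, y, z], "twist": twist}, ...]. A call has 1 to 10 rows; each row shifts and turns the commanded pose from where the row before left it, along the tool's axes as they then stand; what a row does not reach is not made up. A row lasts 1/12 s, in which the tool goes at most 41.7 mm and 7.16 degrees, less where a joint would pass 70% of its speed; a pose out of reach is approached as far as the arm can. A call is refused whole if a number of a shift passes 0.0417 or a number of a turn 7.16, either way. A call with a gripper value outside its range is refused whole. The fingers move at their own pace and stop on an object; FORCE is the grip in N (left out, the last holds). Time passes only in rows, so rows that do not move let the fingers close. It gives the time, the measured TCP pose, the force, the opening and the grip force at its end, in the units of the state.
- ctrl.sense(): the state, without advancing time (a new reading comes with each control period).
- ctrl.get_image(name): name is "scene" or "side" or "wrist"; returns a dict with "image" (400x640x3 uint8, red, green, blue), "z_map" (400x640 float32, m along the optical axis (not along the pixel's ray), 0 where there is no reading), "K" (3x3 intrinsics, pixels), "rvec" (rotation vector, rad) and "tvec" (3), from world to camera coordinates, as OpenCV has them; the wrist camera has in their place "mount" (4x4, takes a point from camera to tool coordinates, whose origin is the TCP and whose axes are the flange's). Camera axes: x right, y down, z forward; pixel columns grow to the right and rows downward; lengths in m; the calibration is good to about 2 mm. A picture is of the moment at which its call begins: read the wrist's pose just before it.
- ctrl.finish_job(): hands the job in; it is judged then, once.
The state is a dict: "t": time; "qpos": joint angles; "joint_velocities": joint speeds; "tau": joint torques, N m; "position": TCP position; "tool_rot": TCP orientation; "force": force on the tool from outside, world axes, zero at the start; "torque": the same for the moment, N m; "gripper_width": finger opening in m; "grip_force": force on a finger pad.
Only numpy, scipy, OpenCV 4.12 (cv2) and the standard library are available. Lean on these libraries where they do the work, as an engineer would, in place of code of your own. Each camera call takes 0.05 s, during which the arm holds its last target. There are 200 camera calls.

### The job

Lock the belt grinder's drive for a belt change: draw the black-handled lock pin from its wooden block, touch its tip down near the left end (as the robot sees it) of the bare lane between the two ribs on the sloping cover, and feel along the lane to the right until it drops into the hidden lock hole. Push it fully home, square to the cover with its collar down on the plate, and leave it standing there. Don't knock over or shift the other things on the bench.

Things in the scene. Friction and masses are not known exactly. Their poses are not given: they have to be found in the camera images.
- pin: Lock pin, 123 mm long, 0.16 to 0.3 kg, loose, upright in the block. Origin at the centre of its tip, z along it to the handle. From the tip: steel shaft 14 mm in diameter, 45 mm long (its first 10 mm taper to an 8 mm flat tip); steel collar 30 mm in diameter, 8 mm thick; black plastic handle 30 x 30 mm square, 70 mm long, faces square to the pin's x and y.
- pin_grip (a point): Point on the axis of the pin's handle, 98 mm above its tip (10 mm above the handle's middle, 25 mm below its top): a good place for the TCP in a grasp along the pin. Axes as the pin's.
- pin_tip (a point): The centre of the pin's tip (the same point and axes as pin).
- stand: Wooden block 80 x 80 x 55 mm high, fixed to the bench, with an upright hole of 18 mm in its centre that holds the pin's shaft; the collar rests on its top. Origin at the centre of its underside. It and the spray can swap places from one start to the next.
- machine: Belt grinder's drive unit, a fixed grey housing 340 mm wide (along its y). Its front slopes at 30 degrees, facing the robot; behind the slope stands a 105 mm deep, 140 mm high gear case (finned to 151 mm), with a rubber drive wheel at the right end. Origin on the bench under the slope's middle, x away from the robot, y left, z up.
- cover: Sloping steel cover plate on the machine's front. Origin on its surface at the middle of the lane, 100 mm above the bench; z the outward normal (30 degrees from vertical, leaning to the robot), y along the lane to the left, x up the slope. Lane: bare strip between two ribs (4 mm high and wide, centred at x = -22 and +22 mm), y = -85 to +85 mm; beyond, side covers stand 4 mm proud.
- lane_left (a point): Point on the plate's surface on the lane's centre line, 68 mm left of its middle (17 mm short of its left end): where to touch the tip down. Axes as the cover's. The lock hole is on the centre line (cover x = 0), between y = -40 and +40 mm of the cover, in a new place each time: 16.5 mm in diameter, 50 mm deep, square to the plate.
- plunger (a joint): How far (m) the steel plunger that closes the lock hole is pushed in: 0 at the start (0.5 mm below the plate's surface, looks like the plate), 0.0445 with the pin home, its collar on the plate and its tip 45 mm below the surface; stops at 0.046. It gives way to a push of about 2 N and stays where it was pushed. The rest of the plate is rigid.
- spray_can: Upright spray can, 64 mm in diameter, 170 mm high; origin at the centre of its foot. A bystander: leave it alone.
- discs: Stack of grinding discs, 115 mm in diameter, 26 mm high; origin at the centre of its underside. A bystander: leave it alone.
- wrench: Wrench 200 mm long lying flat along its x. A bystander: leave it alone.
- mug: White mug, 80 mm in diameter, 90 mm high; origin at the centre of its foot. A bystander: leave it alone.
- hammer: Hammer 280 mm long lying along its x. A bystander: leave it alone.
- angle_grinder: Blue angle grinder about 310 mm long, 66 mm high, lying along its x. A bystander: leave it alone.
There are look-alikes about, which are no part of the job. There is more than one size of the pin; the job needs the smallest.

How it is judged:
On the way, in this order (a step that is already met when the one before it is completed fails the run):
1. the pin's tip is touched down on the lane near its left end (at least 50 mm left of the middle), the pin square to the cover within 0.3 rad (y of pin_tip in the frame of cover between 0.05 and 0.086 m and x of pin_tip in the frame of cover between -0.02 and 0.02 m and z of pin_tip in the frame of cover below 0.003 m and angle between the z axis of pin and the z axis of cover, either way round below 0.3 rad), for 0.05 s.
2. the pin's tip is sliding on or just over the lane, on its way to the right, before it drops (y of pin_tip in the frame of cover between 0.038 and 0.05 m and z of pin_tip in the frame of cover below 0.004 m and x of pin_tip in the frame of cover between -0.02 and 0.02 m), for 0.05 s.
3. the pin has dropped into the lock hole and pushed the plunger in by 10 mm (value of joint plunger above 0.01 m and z of pin_tip in the frame of cover below -0.01 m), for 0.1 s.
At the end, for the whole second after the job is handed in: The pin stands released and at rest in the lock hole, square to the cover within 0.2 rad, its tip at least 40 mm below the plate's surface and the plunger pushed in at least 39 mm (45 mm is fully home) (value of joint plunger above 0.039 m and z of pin_tip in the frame of cover below -0.04 m and x of pin_tip in the frame of cover between -0.01 and 0.01 m and angle between the z axis of pin and the z axis of cover, either way round below 0.2 rad and linear speed of pin below 0.02 m/s and contact force between pin and the fingers below 0.1 N); the robot touches nothing.
It fails at once if one of the bystanders is shifted by more than 40 mm (distance of any of spray_can, discs, wrench, mug, hammer, angle_grinder from where it was at the start of the episode above 0.04 m).
It fails at once if the spray can or the mug is knocked over (angle between any of spray_can, mug's own z axis and vertical above 0.7 rad).
It also fails if it takes over 58 s, if anything falls off the work surface, if the arm or the gripper's body presses on something with over 40 N, if the wrist force passes 120 N, or if a joint passes its speed limit or range.

## Working session

There is one attempt and no reset: what is moved stays moved. The work goes in short steps, Python scripts to look and compute and a shell command to move; the robot and the scene stay as the last step left them, time stands still between calls to the robot, and variables do not carry over. Pictures are saved under pics/ and viewed, at most 12 in all, crops included, and the job is handed in when it is done.

```bash
mkdir -p pics; cat > h.py <<'E'
import numpy as np, cv2
from rig import ctrl
from scipy.spatial.transform import Rotation as R
def cloud(d):
    z=d["z_map"]; K=d["K"]; v,u=np.indices(z.shape)
    pc=np.stack([(u-K[0,2])/K[0,0]*z,(v-K[1,2])/K[1,1]*z,z],-1)
    if "mount" in d:
        s=d["s"]; T=d["mount"]; p=pc@T[:3,:3].T+T[:3,3]
        return p@R.from_rotvec(s["tool_rot"]).as_matrix().T+s["position"]
    return (pc-d["tvec"].ravel())@R.from_rotvec(np.ravel(d["rvec"])).as_matrix()
def snap(n):
    s=ctrl.sense(); d=dict(ctrl.get_image(n)); d["s"]=s; 
    for k in("tvec","rvec","mount","K"):
        if k in d: d[k]=np.array(d[k],float)
    return d
def save(im,f): cv2.imwrite("pics/"+f,im[...,::-1])
E
python3 - <<'E'
from h import *
import pickle
o={n:snap(n) for n in("scene","side")}
pickle.dump(o,open("o.pkl","wb"))
for n in o: save(o[n]["image"],n+".png")
print(ctrl.sense())
E
```

```text
{'t': 0.1, 'qpos': array([-6.96864638e-02,  3.08945006e-01,  1.63508268e+00,  1.53348787e-05,
        1.19973138e+00, -6.96866666e-02]), 'joint_velocities': array([ 1.83829867e-05, -2.61938236e-03, -2.60423958e-03, -1.93797901e-03,
        2.43756066e-03, -1.47210632e-03]), 'tau': array([ 8.17496607e-05, -4.16405118e+01, -2.77644914e+01, -1.21622929e-04,
        4.01614045e-03,  3.27598855e-06]), 'position': array([6.24271166e-01, 3.63070493e-05, 2.48833878e-01]), 'tool_rot': array([-2.22028425e+00, -2.22027232e+00,  2.21479781e-03]), 'force': array([0.30684299, 0.20421017, 0.16434442]), 'torque': array([ 0.00028121,  0.00178331, -0.00226742]), 'grip_force': 0.0, 'gripper_width': 0.08534416469330212}
```

View pics/scene.png

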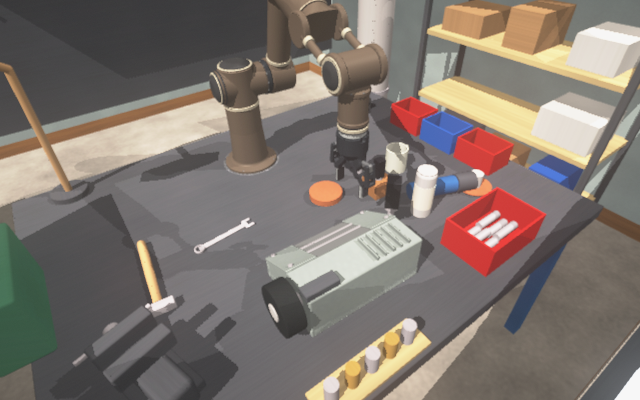

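View pics/side.png

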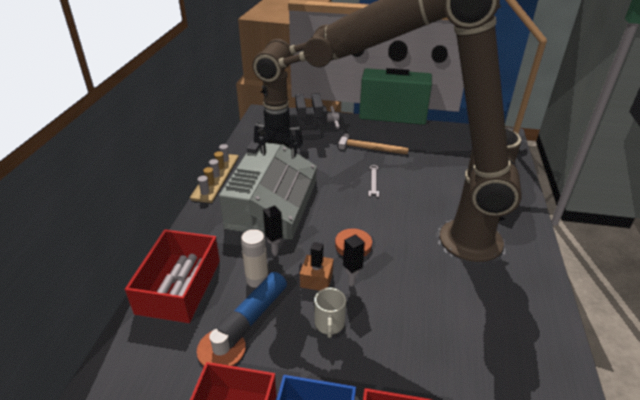

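Scene view: the robot's at the back, machine at about (345,265), and black handles near (393,190) and (375,185). Side view: three black handles stand at (273,222), (317,255, in a brown wooden block) and (353,253), with the can at (254,258), mug at (330,312) and discs at (353,242).

Candidates for the pin are those three, and the description (smallest, in the wooden block) points to (317,255). Next I'll check that in a crop.

```bash
python3 - <<'E'
from h import *
import pickle
o=pickle.load(open("o.pkl","rb"))
a=cv2.resize(o["side"]["image"][190:350,210:390],None,fx=3,fy=3,interpolation=cv2.INTER_CUBIC)
save(a,"crop.png")
P=cloud(o["side"]); Q=cloud(o["scene"])
im=o["side"]["image"].astype(int)
m=(im.max(-1)<45)&(P[...,2]>0.03)&(P[...,2]<0.25)
n,l,st,c=cv2.connectedComponentsWithStats(m.astype(np.uint8))
for i in range(1,n):
    x,y,w,h,ar=st[i]
    if ar>60 and 230<c[i][0]<400 and c[i][1]>180:
        p=P[l==i]; print(st[i],np.round(np.percentile(p,[2,50,98],axis=0),3).tolist())
for u,v in [(317,246),(317,268),(303,275),(273,210),(353,240),(353,268),(330,300),(254,240),(270,180),(290,190)]:
    print((u,v),np.round(P[v,u],3))
E
```

```text
[263 206  20  36 513] [[0.577, 0.173, 0.079], [0.597, 0.199, 0.134], [0.627, 0.214, 0.174]]
[343 241  21  32 510] [[0.327, 0.269, 0.078], [0.351, 0.282, 0.125], [0.38, 0.296, 0.171]]
[311 246  12  22 189] [[0.441, 0.263, 0.067], [0.453, 0.278, 0.102], [0.469, 0.282, 0.132]]
[229 322  21  24 183] [[0.591, 0.488, 0.031], [0.607, 0.523, 0.044], [0.623, 0.548, 0.054]]
(317, 246) [0.455 0.265 0.133]
(317, 268) [0.453 0.277 0.059]
(303, 275) [0.489 0.298 0.045]
(273, 210) [0.599 0.184 0.175]
(353, 240) [0.357 0.268 0.174]
(353, 268) [0.35  0.295 0.096]
(330, 300) [0.399 0.372 0.043]
(254, 240) [0.618 0.313 0.17 ]
(270, 180) [ 0.668 -0.029  0.123]
(290, 190) [ 0.603 -0.036  0.087]
```

View pics/crop.png

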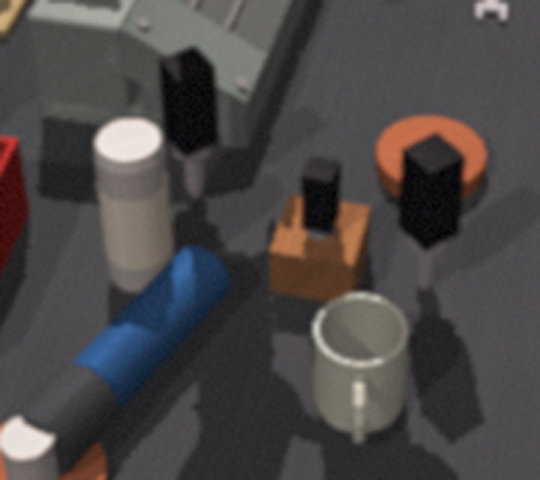

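Confirmed: the middle one, in the block, has its top at z≈0.133 (55+8+70 mm). The other two are larger (tops at 0.174). The tool can't be tilted by the rows, so the pin will have to be pivoted in the grip, with its tip against the block's hole. Next I'll look at the machine with the wrist camera.

```bash
python3 - <<'E'
from h import *
import pickle
o=pickle.load(open("o.pkl","rb"))
w=snap("wrist"); save(w["image"],"w0.png"); pickle.dump(w,open("w0.pkl","wb"))
print(np.round(w["mount"],3).tolist(), np.round(w["s"]["position"],3))
P=cloud(w); print("w center",np.round(P[200,320],3))
S=cloud(o["side"])
# block top
im=o["side"]["image"].astype(int)
m=(im[...,0]>im[...,2]*1.8)&(abs(S[...,2]-.055)<.004)&(abs(S[...,0]-.455)<.07)&(abs(S[...,1]-.27)<.07)
p=S[m]; print("blocktop",len(p),cv2.minAreaRect((p[:,:2]*1000).astype(np.float32)))
for n,C,I in(("side",S,o["side"]["image"]),("scene",cloud(o["scene"]),o["scene"]["image"])):
    # handle top
    m=(abs(C[...,2]-.133)<.005)&(np.hypot(C[...,0]-.455,C[...,1]-.27)<.035)
    q=C[m]; print(n,"top",len(q),np.round(q.mean(0),4) if len(q) else 0, cv2.minAreaRect((q[:,:2]*1000).astype(np.float32)) if len(q)>3 else 0)
for n,C in(("side",S),("wrist",P)):
    # slope plane: local normals
    q=C[::2,::2]; N=np.cross(np.roll(q,-3,1)-np.roll(q,3,1),np.roll(q,-3,0)-np.roll(q,3,0)); N/=np.linalg.norm(N,axis=-1,keepdims=True)+1e-9
    N*=np.sign(N[...,2:]); 
    m=(abs(N[...,2]-.866)<.06)&(N[...,0]<-.4)&(q[...,2]>.03)&(q[...,2]<.16)&(abs(q[...,1])<.3)&(q[...,0]>.4)
    p=q[m]; c=np.median(p,0)
    for k in range(6):
        c=p.mean(0); n_=np.linalg.svd(p-c,full_matrices=False)[2][2]; n_*=np.sign(n_[2]); p=p[abs((p-c)@n_)<.003]
    print(n,len(p),np.round(c,4),np.round(n_,4),np.round(np.percentile(p,[1,99],axis=0),3).tolist())
E
```

```text
[[-0.001, -0.947, -0.321, 0.082], [1.0, -0.0, -0.0, -0.001], [0.0, -0.321, 0.947, -0.124], [0.0, 0.0, 0.0, 1.0]] [0.624 0.    0.249]
w center [ 0.624 -0.007  0.1  ]
blocktop 373 ((456.1429443359375, 264.49151611328125), (82.9063720703125, 79.48595428466797), 87.01039123535156)
side top 87 [0.4564 0.2653 0.1314] ((456.8816833496094, 265.0716552734375), (32.93601608276367, 30.571168899536133), 82.14959716796875)
scene top 53 [0.4601 0.2593 0.1318] ((459.6261291503906, 260.1878356933594), (33.3430061340332, 27.223485946655273), 87.39479064941406)
side 114 [ 0.6272 -0.0637  0.1025] [-0.4159  0.0106  0.9093] [[0.578, -0.195, 0.08], [0.688, 0.064, 0.129]]
wrist 6271 [ 0.6339 -0.0094  0.1085] [-4.906e-01 -1.000e-04  8.714e-01] [[0.567, -0.145, 0.07], [0.69, 0.099, 0.139]]
```

View pics/w0.png

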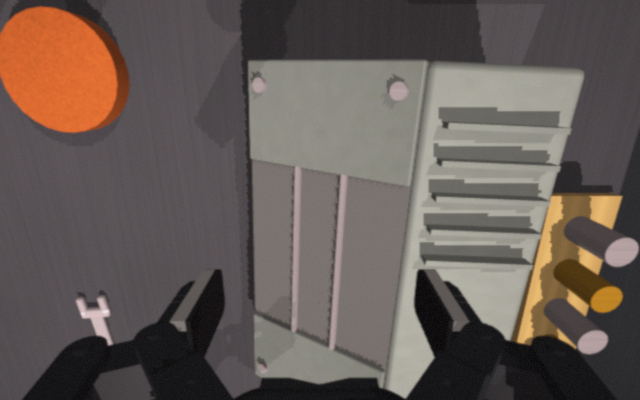

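The wrist view has world +y up and +x to the right. The ribs run from (297,168) to (294,330) and from (344,176) to (332,348). The lane's left end is at about (320,171) and its right end at about (312,340). I'll turn these into a cover frame.

```bash
python3 - <<'E'
from h import *
import pickle
w=pickle.load(open("w0.pkl","rb")); P=cloud(w); im=w["image"].astype(int)
g=im.sum(-1)
# plate plane = lane pixels
reg=np.zeros(g.shape,bool); reg[185:320,303:328]=1
p=P[reg]; c=p.mean(0)
for k in range(4):
    c=p.mean(0); n=np.linalg.svd(p-c,full_matrices=False)[2][2]; n*=np.sign(n[2]); p=p[abs((p-c)@n)<.003]
print("lane plane",np.round(c,4),np.round(n,4),"tilt",np.degrees(np.arccos(n[2])),len(p))
K=w["K"];T=w["mount"];Rw=R.from_rotvec(w["s"]["tool_rot"]).as_matrix()
def ray(u,v,h=0):
    d=Rw@T[:3,:3]@np.array([(u-K[0,2])/K[0,0],(v-K[1,2])/K[1,1],1]); o=Rw@T[:3,3]+w["s"]["position"]
    return o+d*(((c+n*h-o)@n)/(d@n))
# ribs: brightest pixel per row near both
ribs=[]
for lo,hi in((286,304),(326,350)):
    q=[]
    for v in range(185,315):
        r=im[v,lo:hi,0].astype(float); r=np.clip(r-np.median(r)-25,0,None)
        if r.sum()>0: q.append(ray(lo+(r*np.arange(hi-lo)).sum()/r.sum(),v,.004))
    q=np.array(q); m=q.mean(0); d=np.linalg.svd(q-m)[2][0]; d*=np.sign(d[1]); ribs.append((m,d)); print("rib",np.round(m,4),np.round(d,4))
y=ribs[0][1]+ribs[1][1]; y-=n*(y@n); y/=np.linalg.norm(y); x=np.cross(y,n)
a=[(m-c)@x for m,d in ribs]; print("rib sep",a[1]-a[0])
# lane ends: edges along column centre line: (colour jump)
for u in(310,318,326):
    col=g[:,u]; dv=np.convolve(col,[1,1,1,0,-1,-1,-1],"same")
    t=140+np.argmax(abs(dv[140:200])); b=310+np.argmax(abs(dv[310:360])); print(u,t,b,np.round([(ray(u,t,.004)-c)@y,(ray(u,b,.004)-c)@y],4),dv[t],dv[b])
mid=c+x*(a[0]+a[1])/2
print("mid",np.round(mid,4),"x",np.round(x,4),"y",np.round(y,4),"yaw deg",np.degrees(np.arctan2(-y[0],y[1])))
E
```

```text
lane plane [ 0.6195 -0.0575  0.0993] [-0.5347  0.022   0.8448] tilt 32.35300048953245 950
rib [ 0.6014 -0.059   0.0926] [4.260e-02 9.991e-01 9.000e-04]
rib [ 0.6397 -0.0469  0.1165] [0.0444 0.999  0.0021]
rib sep 0.044660220000087916
310 169 339 [ 0.0776 -0.0926] -220 427
318 170 343 [ 0.078  -0.0927] -270 427
326 171 346 [ 0.0784 -0.0916] -248 476
mid [ 0.6225 -0.0576  0.1012] x [ 0.8439 -0.0376  0.5351] y [0.0435 0.9991 0.0015] yaw deg -2.49355606228431
```

Lane length 170 mm and rib separation 44.7 mm both match. The cover origin is about (0.622, -0.065, 0.100) with a yaw of -2.5°. Next I'll hover over the pin and twist 90° so the fingers close along y.

```bash
python3 -m crank '[{"jaw":1,"translation":[0.033,-0.021,-0.004],"twist":0},{"jaw":1,"translation":[0.033,-0.021,-0.004],"twist":0},{"jaw":1,"translation":[0.033,-0.021,-0.004],"twist":0},{"jaw":1,"translation":[0.033,-0.021,-0.004],"twist":0},{"jaw":1,"translation":[0.033,-0.021,-0.004],"twist":0},{"jaw":1,"translation":[0.033,-0.021,-0.004],"twist":0},{"jaw":1,"translation":[0.033,-0.021,-0.004],"twist":0},{"jaw":1,"translation":[0.033,-0.021,-0.004],"twist":0}]'
python3 -m crank '[{"jaw":1,"translation":[0,0,0],"twist":7},{"jaw":1,"translation":[0,0,0],"twist":7},{"jaw":1,"translation":[0,0,0],"twist":7},{"jaw":1,"translation":[0,0,0],"twist":7},{"jaw":1,"translation":[0,0,0],"twist":7},{"jaw":1,"translation":[0,0,0],"twist":7},{"jaw":1,"translation":[0,0,0],"twist":7},{"jaw":1,"translation":[0,0,0],"twist":7},{"jaw":1,"translation":[0,0,0],"twist":7},{"jaw":1,"translation":[0,0,0],"twist":7}]'
python3 -m crank '[{"jaw":1,"translation":[0,0,0],"twist":7},{"jaw":1,"translation":[0,0,0],"twist":7},{"jaw":1,"translation":[0,0,0],"twist":6},{"jaw":1,"translation":[0,0,0],"twist":0},{"jaw":1,"translation":[0,0,0],"twist":0}]'
cat >> h.py <<'E'
def pose():
    s=ctrl.sense(); M=R.from_rotvec(s["tool_rot"]).as_matrix()
    print("t",round(s["t"],2),"p",np.round(s["position"],4),"tx",np.round(M[:,0],3),"tz",np.round(M[:,2],3),"F",np.round(s["force"],1),"w",round(s["gripper_width"],4),"g",round(s["grip_force"],1))
    return s,M
E
python3 - <<'E'
from h import *
pose(); w=snap("wrist"); save(w["image"],"w1.png"); P=cloud(w)
for h,r,nm in((.133,.03,"handle"),(.055,.075,"block")):
    m=(abs(P[...,2]-h)<.004)&(np.hypot(P[...,0]-.457,P[...,1]-.265)<r)
    q=P[m][:,:2]*1000; rc=cv2.minAreaRect(q.astype(np.float32)); print(nm,len(q),rc,q.mean(0),P[m][:,2].mean())
E
```

```text
t: 0.82
position: [0.4555, 0.2652, 0.2819]
tool_rot: [-2.222, -2.221, 0.0]
force: [0.0, 1.2, 0.1]
gripper_width: 0.0854
grip_force: 0.0
t: 1.65
position: [0.4567, 0.2639, 0.2816]
tool_rot: [3.095, 0.536, -0.001]
force: [-0.2, -0.3, -0.3]
gripper_width: 0.0856
grip_force: 0.0
t: 2.07
position: [0.4568, 0.2639, 0.2817]
tool_rot: [3.141, 0.004, -0.001]
force: [0.2, 0.3, 0.2]
gripper_width: 0.0854
grip_force: 0.0
t 2.07 p [0.4568 0.2639 0.2817] tx [ 1.     0.003 -0.001] tz [-0.001 -0.    -1.   ] F [0.2 0.3 0.2] w 0.0854 g 0.0
handle 1186 ((455.467529296875, 261.8482971191406), (29.984771728515625, 29.931800842285156), 82.18519592285156) [456.20220718 261.85312721] 0.13316915198755178
block 3878 ((454.9237060546875, 262.109130859375), (80.2819595336914, 80.68514251708984), 87.61869812011719) [463.19593493 262.5109948 ] 0.05537839787298459
```

View pics/w1.png

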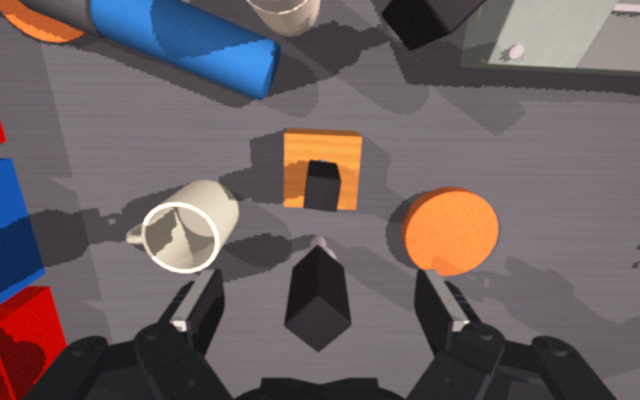

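The target handle is the block's centre item at (322,185), measured at (0.4555, 0.2619) with yaw -7.8° and 30×30 mm. The mug at (185,235) and a big pin at (318,300) are clear of the fingers, so I'll descend.

```bash
python3 -m crank '[{"jaw":1,"translation":[-0.0013,0.002,0],"twist":4},{"jaw":1,"translation":[0,0,0.03],"twist":3.8},{"jaw":1,"translation":[0,0,0.03],"twist":0},{"jaw":1,"translation":[0,0,0.03],"twist":0},{"jaw":1,"translation":[0,0,0.03],"twist":0},{"jaw":1,"translation":[0,0,0.025],"twist":0},{"jaw":1,"translation":[0,0,0.02],"twist":0},{"jaw":1,"translation":[0,0,0.009],"twist":0},{"jaw":1,"translation":[0,0,0],"twist":0}]' 30
python3 -m crank '[{"jaw":-1,"translation":[0,0,0],"twist":0},{"jaw":-1,"translation":[0,0,0],"twist":0},{"jaw":-1,"translation":[0,0,0],"twist":0},{"jaw":-1,"translation":[0,0,0],"twist":0},{"jaw":-1,"translation":[0,0,0],"twist":0},{"jaw":-1,"translation":[0,0,0],"twist":0},{"jaw":-1,"translation":[0,0,0],"twist":0},{"jaw":-1,"translation":[0,0,0],"twist":0}]' 30; python3 -c "
from h import *; pose()"
```

```text
t: 2.87
position: [0.4537, 0.261, 0.1055]
tool_rot: [3.132, -0.212, -0.008]
force: [-0.5, -0.4, -0.0]
gripper_width: 0.0853
grip_force: 0.0
t: 3.53
position: [0.4566, 0.2624, 0.1093]
tool_rot: [-3.133, 0.214, -0.003]
force: [-0.1, -2.1, 6.2]
gripper_width: 0.03
grip_force: 36.1
t 3.53 p [0.4566 0.2624 0.1093] tx [ 0.991 -0.136  0.002] tz [ 0.002  0.001 -1.   ] F [-0.1 -2.1  6.2] w 0.03 g 36.1
```

```bash
python3 -m crank '[{"jaw":-1,"translation":[0,0,-0.011],"twist":0},{"jaw":-1,"translation":[0,0,-0.011],"twist":0},{"jaw":-1,"translation":[0,0,-0.011],"twist":-2.6},{"jaw":-1,"translation":[0,0,0],"twist":-2.7},{"jaw":-1,"translation":[0,0,0],"twist":0},{"jaw":-1,"translation":[0,0,0],"twist":0}]' 30
cat > ang.py <<'E'
from h import *
import sys
s,M=pose(); p=s["position"]
for cam in ("side","scene"):
    d=snap(cam); C=cloud(d); im=d["image"].astype(int)
    m=(im.max(-1)<60)&(np.linalg.norm(C-p,axis=-1)<.075)
    save(d["image"],"last_%s.png"%cam)
    g=C-p; y=M[:,1]; ins=m&(abs(g@y)<.05)
    print(cam,m.sum())
d=snap("side"); im=d["image"]; K=d["K"]
uv,_=cv2.projectPoints(np.array([p]),d["rvec"],d["tvec"],K,None); u,v=uv.ravel().astype(int); print("grip px",u,v)
u0,v0=max(u-45,0),max(v-35,0)
save(cv2.resize(im[v0:v0+100,u0:u0+120],None,fx=5,fy=5,interpolation=cv2.INTER_CUBIC),sys.argv[1])
E
python3 ang.py s2.png
```

```text
t: 4.03
position: [0.4553, 0.2618, 0.1413]
tool_rot: [3.141, -0.07, -0.001]
force: [0.4, -0.4, -2.3]
gripper_width: 0.0297
grip_force: 35.1
t 4.03 p [0.4553 0.2618 0.1413] tx [ 0.999 -0.045 -0.   ] tz [-0. -0. -1.] F [ 0.4 -0.4 -2.3] w 0.0297 g 35.1
side 307
scene 96
grip px 317 242
```

Pin drawn to about 12 mm depth. Tilting straight toward the robot would pass close to the big pin, so I'll twist the tool so the tilt goes toward -y, which is clear, and then lever the pin against the hole's rim.

```bash
python3 -m crank '[{"jaw":-1,"translation":[0,0,0],"twist":-7},{"jaw":-1,"translation":[0,0,0],"twist":-7},{"jaw":-1,"translation":[0,0,0],"twist":-7},{"jaw":-1,"translation":[0,0,0],"twist":-7},{"jaw":-1,"translation":[0,0,0],"twist":-7},{"jaw":-1,"translation":[0,0,0],"twist":-7},{"jaw":-1,"translation":[0,0,0],"twist":-7},{"jaw":-1,"translation":[0,0,0],"twist":-7},{"jaw":-1,"translation":[0,0,0],"twist":-7},{"jaw":-1,"translation":[0,0,0],"twist":-7}]' 30
python3 -m crank '[{"jaw":-1,"translation":[0,0,0],"twist":-7},{"jaw":-1,"translation":[0,0,0],"twist":-7},{"jaw":-1,"translation":[0,0,0],"twist":-3.5},{"jaw":-1,"translation":[0,0,0],"twist":0}]' 30
python3 -m crank '[{"jaw":-1,"translation":[-0.0095,0,0],"twist":0},{"jaw":-1,"translation":[-0.0075,0,0.0004],"twist":0},{"jaw":-1,"translation":[-0.0075,0,0.001],"twist":0},{"jaw":-1,"translation":[-0.0073,0,0.0017],"twist":0},{"jaw":-1,"translation":[0,0,0],"twist":0},{"jaw":-1,"translation":[0,0,0],"twist":0}]' 30
python3 ang.py s2.png
```

```text
t: 5.02
position: [0.4552, 0.2618, 0.1404]
tool_rot: [-2.607, -1.752, 0.002]
force: [0.1, 0.0, -1.7]
gripper_width: 0.0297
grip_force: 35.1
t: 5.35
position: [0.4553, 0.2618, 0.1405]
tool_rot: [-2.315, -2.123, 0.002]
force: [0.4, -0.4, -2.9]
gripper_width: 0.0299
grip_force: 35.1
t: 5.85
position: [0.453, 0.2293, 0.1379]
tool_rot: [2.317, 2.121, -0.001]
force: [-0.1, 1.3, -0.6]
gripper_width: 0.0299
grip_force: 35.3
t 5.85 p [0.453  0.2293 0.1379] tx [ 0.088  0.996 -0.001] tz [-0.    -0.001 -1.   ] F [-0.1  1.3 -0.6] w 0.0299 g 35.3
side 665
scene 58
grip px 320 236
```

View pics/s2.png

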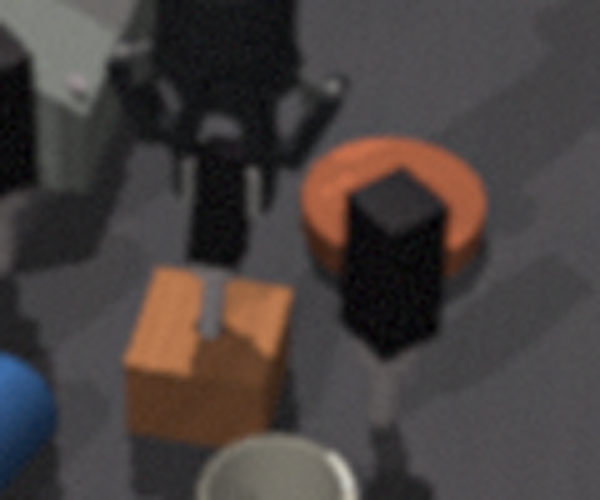

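The crop shows the pin (handle at (218,205), shaft at (212,305)) leaning back over the hole, tip still in it. I'll finish the tilt, then tighten and lift along the pin's axis.

```bash
python3 -m crank '[{"jaw":-1,"translation":[-0.0072,0,0.0023],"twist":0},{"jaw":-1,"translation":[-0.0069,0,0.0029],"twist":0},{"jaw":-1,"translation":[-0.001,0,0],"twist":0},{"jaw":-1,"translation":[0,0,0],"twist":0},{"jaw":-1,"translation":[0,0,0],"twist":0}]' 30
python3 -m crank '[{"jaw":-1,"translation":[0,0,0],"twist":0},{"jaw":-1,"translation":[0,0,0],"twist":0},{"jaw":-1,"translation":[0,0,0],"twist":0},{"jaw":-1,"translation":[-0.005,0,-0.009],"twist":0},{"jaw":-1,"translation":[-0.005,0,-0.009],"twist":0},{"jaw":-1,"translation":[0,0,-0.035],"twist":0},{"jaw":-1,"translation":[0,0,-0.035],"twist":0},{"jaw":-1,"translation":[0,0,-0.035],"twist":0},{"jaw":-1,"translation":[0,0,-0.035],"twist":0},{"jaw":-1,"translation":[0,0,0],"twist":0}]' 80
python3 -m crank '[{"jaw":-1,"translation":[0,0,0],"twist":7},{"jaw":-1,"translation":[0,0,0],"twist":7},{"jaw":-1,"translation":[0,0,0],"twist":7},{"jaw":-1,"translation":[0,0,0],"twist":7},{"jaw":-1,"translation":[0,0,0],"twist":7},{"jaw":-1,"translation":[0,0,0],"twist":7},{"jaw":-1,"translation":[0,0,0],"twist":7},{"jaw":-1,"translation":[0,0,0],"twist":7},{"jaw":-1,"translation":[0,0,0],"twist":7},{"jaw":-1,"translation":[0,0,0],"twist":7}]' 80
python3 -m crank '[{"jaw":-1,"translation":[0,0,0],"twist":7},{"jaw":-1,"translation":[0,0,0],"twist":7},{"jaw":-1,"translation":[0,0,0],"twist":3.5},{"jaw":-1,"translation":[0,0,0],"twist":0},{"jaw":-1,"translation":[0,0,0],"twist":0}]' 80
python3 ang.py s3.png
```

```text
t: 6.42
position: [0.4516, 0.215, 0.1324]
tool_rot: [2.316, 2.122, -0.0]
force: [1.3, 2.9, -2.6]
gripper_width: 0.0294
grip_force: 35.2
t: 7.25
position: [0.4548, 0.2056, 0.2994]
tool_rot: [2.311, 2.117, 0.019]
force: [1.6, 1.0, -1.7]
gripper_width: 0.0295
grip_force: 81.3
t: 8.08
position: [0.4496, 0.2038, 0.2897]
tool_rot: [3.113, 0.4, -0.005]
force: [0.6, -0.1, -2.1]
gripper_width: 0.0291
grip_force: 81.0
t: 8.5
position: [0.45, 0.2044, 0.29]
tool_rot: [3.139, -0.066, -0.003]
force: [-0.2, 0.8, -2.3]
gripper_width: 0.0292
grip_force: 81.0
t 8.5 p [0.45   0.2044 0.29  ] tx [ 0.999 -0.042 -0.002] tz [-0.002 -0.002 -1.   ] F [-0.2  0.8 -2.3] w 0.0292 g 81.0
side 361
scene 116
grip px 323 187
```

View pics/s3.png

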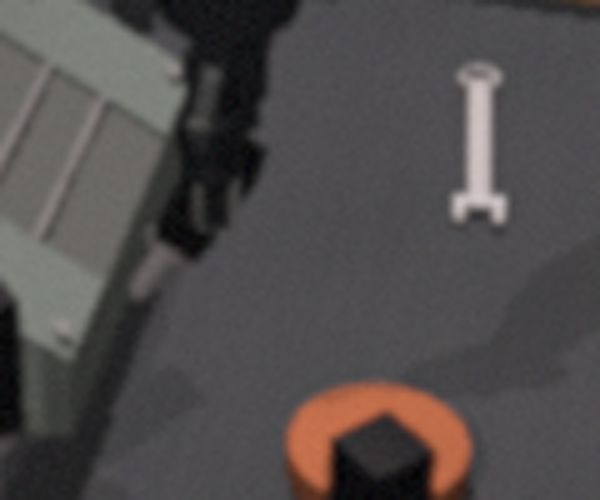

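The pin now leans correctly: handle at about (195,200) in the crop, shaft tip at (140,292). I'll cast the tip pixel onto the pin's plane to measure the tilt.

```bash
cat > tip.py <<'E'
from h import *
def tip(d,u,v,p,y):
    Rc=R.from_rotvec(np.ravel(d["rvec"])).as_matrix(); K=d["K"]
    r=Rc.T@np.array([(u-K[0,2])/K[0,0],(v-K[1,2])/K[1,1],1]); o=-Rc.T@d["tvec"].ravel()
    return o+r*(((p-o)@y)/(r@y))
E
python3 - <<'E'
from tip import *
s,M=pose(); d=snap("side"); p=s["position"]
im=d["image"].astype(int); print(im[202:214,300:322].sum(-1))
for c in((140,290),(137,297),(165,262)):
    q=tip(d,278+c[0]/5,152+c[1]/5,p,M[:,1]); g=q-p; print(np.round(q,4),"len",np.linalg.norm(g),"tilt",np.degrees(np.arctan2(g@M[:,0],g@M[:,2])))
C=cloud(d); print(np.round(C[209,307],3),np.round(C[206,310],3))
E
```

```text
t 8.65 p [0.4504 0.2049 0.2904] tx [ 0.999 -0.043 -0.001] tz [-0.001 -0.001 -1.   ] F [ 0.7  0.4 -2.1] w 0.0293 g 81.0
[[296 244 192 165 153 158 156 201 256 288 287 265 231 178 121  59  53  77
  124 189 225 233]
 [284 234 180 152 148 154 176 234 288 302 286 272 258 221 171 129  98 122
  173 221 234 243]
 [261 208 168 152 163 170 214 266 300 297 276 258 234 221 212 182 170 186
  206 232 233 227]
 [236 183 153 154 168 206 260 293 293 279 256 228 215 211 214 213 224 225
  229 231 239 236]
 [210 165 154 160 192 247 288 299 283 266 229 202 197 205 221 234 239 238
  236 233 240 232]
 [183 158 158 165 219 280 299 289 267 234 211 195 196 216 225 244 238 244
  233 235 233 236]
 [170 155 159 180 235 288 294 275 246 218 199 196 204 223 229 236 242 235
  237 233 235 235]
 [157 152 164 190 241 279 280 252 215 187 194 206 215 226 237 240 235 227
  231 237 241 233]
 [158 154 159 194 236 259 252 218 174 166 188 210 218 226 241 242 242 231
  229 236 237 242]
 [149 155 153 160 205 220 203 164 137 167 190 204 213 227 242 246 236 235
  231 236 236 238]
 [160 157 150 131 140 157 146 127 128 169 195 211 226 237 236 235 232 232
  241 239 243 242]
 [153 155 142 114 109 112 112 114 153 181 206 218 231 236 241 237 233 227
  236 240 232 242]]
[0.4979 0.2028 0.2039] len 0.09863556875417173 tilt 28.816695570576
[0.4996 0.2027 0.1986] len 0.10416314958251198 tilt 28.269386897247443
[0.4835 0.2034 0.2263] len 0.07216673188797847 tilt 27.316152993103593
[0.492 0.215 0.218] [0.485 0.212 0.227]
```

Tilt is about 28.5° (target 30°), with a lever of about 99 mm, so both are consistent. Next, travel to above the lane's left end.

```bash
python3 -m crank '[{"jaw":-1,"translation":[0.0169,0.0277,0],"twist":0},{"jaw":-1,"translation":[0.0169,0.0277,0],"twist":0},{"jaw":-1,"translation":[0.0169,0.0277,0],"twist":0},{"jaw":-1,"translation":[0.0169,0.0277,0],"twist":0},{"jaw":-1,"translation":[0.0169,0.0277,0],"twist":0},{"jaw":-1,"translation":[0.0169,0.0277,0],"twist":0},{"jaw":-1,"translation":[0.0169,0.0277,0],"twist":0},{"jaw":-1,"translation":[0,0,0.02],"twist":0},{"jaw":-1,"translation":[0,0,0.025],"twist":0},{"jaw":-1,"translation":[0,0,0],"twist":0}]' 80
python3 - <<'E'
from h import *
s,M=pose(); p=s["position"]
d=snap("side"); im=d["image"]
uv,_=cv2.projectPoints(np.array([p+.0475*M[:,0]+.086*M[:,2]]),d["rvec"],d["tvec"],d["K"],None); print("tip px",uv.ravel())
u,v=uv.ravel().astype(int); u0,v0=u-50,v-60; print(u0,v0)
save(cv2.resize(im[v0:v0+90,u0:u0+110],None,fx=6,fy=6,interpolation=cv2.INTER_CUBIC),"s4.png")
E
```

```text
t: 9.53
position: [0.557, 0.0057, 0.2404]
tool_rot: [-3.14, 0.07, 0.017]
force: [-3.1, 0.1, -3.9]
gripper_width: 0.0292
grip_force: 80.9
t 9.53 p [0.557  0.0057 0.2404] tx [ 0.999 -0.045 -0.011] tz [-0.011  0.001 -1.   ] F [-3.1  0.1 -3.9] w 0.0292 g 80.9
tip px [286.27777347 180.0833023 ]
236 120
```

View pics/s4.png

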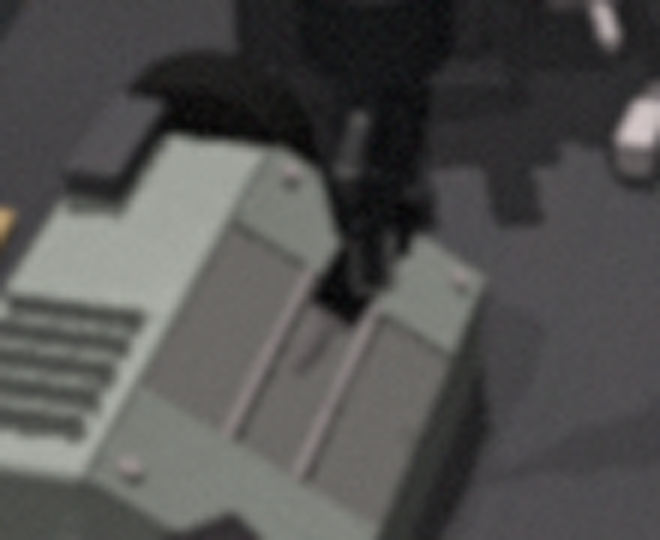

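The tip is at crop (300,370), as predicted, above the lane between the ribs (270,350) and (340,390). I'll descend along the plate's normal.

```bash
python3 -m crank '[{"jaw":-1,"translation":[0.003,0,0.014],"twist":0},{"jaw":-1,"translation":[0.003,0,0.014],"twist":0},{"jaw":-1,"translation":[0.005,0,0.009],"twist":0},{"jaw":-1,"translation":[0.004,0,0.007],"twist":0},{"jaw":-1,"translation":[0,0,0],"twist":0},{"jaw":-1,"translation":[0,0,0],"twist":0},{"jaw":-1,"translation":[0,0,0],"twist":0}]' 80
python3 -c "
from h import *; pose()"
```

```text
t: 10.17
position: [0.576, 0.0059, 0.2026]
tool_rot: [3.141, -0.068, 0.002]
force: [-0.1, -0.4, -1.3]
gripper_width: 0.029
grip_force: 80.9
t 10.17 p [0.576  0.0059 0.2026] tx [ 0.999 -0.043  0.001] tz [ 0.001 -0.    -1.   ] F [-0.1 -0.4 -1.3] w 0.029 g 80.9
```

```bash
python3 -m crank '[{"jaw":-1,"translation":[0.0007,0,0.005],"twist":0},{"jaw":-1,"translation":[0.0007,0,0.004],"twist":0},{"jaw":-1,"translation":[0,0,0.003],"twist":0},{"jaw":-1,"translation":[0,0,0.002],"twist":0},{"jaw":-1,"translation":[0,0,0],"twist":0},{"jaw":-1,"translation":[0,0,0],"twist":0}]' 80
python3 -m crank '[{"jaw":-1,"translation":[0,0,0.001],"twist":0},{"jaw":-1,"translation":[0,0,0.001],"twist":0},{"jaw":-1,"translation":[0,0,0],"twist":0},{"jaw":-1,"translation":[0,0,0],"twist":0}]' 80
```

```text
t: 10.67
position: [0.5767, 0.0057, 0.1883]
tool_rot: [3.141, -0.068, -0.001]
force: [-2.3, 0.2, 3.0]
gripper_width: 0.029
grip_force: 81.8
t: 11.0
position: [0.5768, 0.0057, 0.1881]
tool_rot: [3.141, -0.068, -0.001]
force: [-6.2, 0.1, 11.5]
gripper_width: 0.029
grip_force: 83.0
```

Contact at TCP z≈0.188, force along the normal. Now I'll slide right (tool +y) in small rows.

```bash
python3 -m crank '[{"jaw":-1,"translation":[0,0.002,0],"twist":0},{"jaw":-1,"translation":[0,0.002,0],"twist":0},{"jaw":-1,"translation":[0,0.002,0],"twist":0},{"jaw":-1,"translation":[0,0.002,0],"twist":0},{"jaw":-1,"translation":[0,0.002,0],"twist":0},{"jaw":-1,"translation":[0,0.002,0],"twist":0},{"jaw":-1,"translation":[0,0.002,0],"twist":0},{"jaw":-1,"translation":[0,0.002,0],"twist":0},{"jaw":-1,"translation":[0,0.002,0],"twist":0},{"jaw":-1,"translation":[0,0.002,0],"twist":0}]' 80
python3 -m crank '[{"jaw":-1,"translation":[0,0.002,0],"twist":0},{"jaw":-1,"translation":[0,0.002,0],"twist":0},{"jaw":-1,"translation":[0,0.002,0],"twist":0},{"jaw":-1,"translation":[0,0.002,0],"twist":0}]' 80
```

```text
t: 11.83
position: [0.5752, -0.0105, 0.1877]
tool_rot: [-3.133, 0.068, 0.003]
force: [-6.2, 7.8, 11.3]
gripper_width: 0.0295
grip_force: 82.6
t: 12.17
position: [0.5747, -0.0185, 0.1875]
tool_rot: [-3.133, 0.068, 0.004]
force: [-6.5, 8.7, 10.9]
gripper_width: 0.0289
grip_force: 82.6
```

```bash
python3 -m crank '[{"jaw":-1,"translation":[0,0.002,0],"twist":0},{"jaw":-1,"translation":[0,0.002,0],"twist":0},{"jaw":-1,"translation":[0,0.002,0],"twist":0},{"jaw":-1,"translation":[0,0.002,0],"twist":0}]' 80|grep -A1 -E "pos|force"
python3 -m crank '[{"jaw":-1,"translation":[0,0.002,0],"twist":0},{"jaw":-1,"translation":[0,0.002,0],"twist":0},{"jaw":-1,"translation":[0,0.002,0],"twist":0},{"jaw":-1,"translation":[0,0.002,0],"twist":0}]' 80|grep -E "pos|force"
```

```text
position: [0.5741, -0.0265, 0.1874]
tool_rot: [-3.133, 0.068, 0.005]
force: [-7.3, 9.2, 11.5]
gripper_width: 0.0292
grip_force: 82.6
position: [0.5737, -0.0344, 0.1874]
force: [-7.2, 7.8, 10.9]
grip_force: 82.6
```

No drop yet; the tip is at cover y≈+28 mm. Drift is about 2 mm downslope, so I'll correct that while continuing.

```bash
python3 -m crank '[{"jaw":-1,"translation":[0.0008,0.002,-0.0004],"twist":0},{"jaw":-1,"translation":[0.0008,0.002,-0.0004],"twist":0},{"jaw":-1,"translation":[0,0.002,0],"twist":0},{"jaw":-1,"translation":[0,0.002,0],"twist":0}]' 80|grep -E "pos|force"
python3 -m crank '[{"jaw":-1,"translation":[0,0.002,0],"twist":0},{"jaw":-1,"translation":[0,0.002,0],"twist":0},{"jaw":-1,"translation":[0,0.002,0],"twist":0}]' 80|grep -E "pos|force"
```

```text
position: [0.5742, -0.0422, 0.1879]
force: [-8.5, 9.0, 10.8]
grip_force: 82.6
position: [0.5741, -0.0482, 0.1879]
force: [-7.5, 8.9, 11.9]
grip_force: 82.6
```

```bash
for i in 1; do python3 -m crank '[{"jaw":-1,"translation":[0.0003,0.002,0],"twist":0},{"jaw":-1,"translation":[0,0.002,0],"twist":0},{"jaw":-1,"translation":[0,0.002,0],"twist":0}]' 80|grep -E "pos|force"; done
python3 -m crank '[{"jaw":-1,"translation":[0.0003,0.002,0],"twist":0},{"jaw":-1,"translation":[0,0.002,0],"twist":0},{"jaw":-1,"translation":[0,0.002,0],"twist":0}]' 80|grep -E "pos|force"
python3 - <<'E'
from h import *
s,M=pose(); p=s["position"]; w=snap("wrist"); im=w["image"]
save(im,"w5.png")
E
```

```text
position: [0.5741, -0.054, 0.1881]
force: [-8.5, 9.6, 12.8]
grip_force: 82.8
position: [0.574, -0.0598, 0.1882]
force: [-8.7, 9.3, 13.4]
grip_force: 82.9
t 13.92 p [ 0.574  -0.0598  0.1882] tx [ 0.999 -0.043 -0.006] tz [-0.005  0.009 -1.   ] F [-8.7  9.3 13.4] w 0.0291 g 82.9
```

View pics/w5.png

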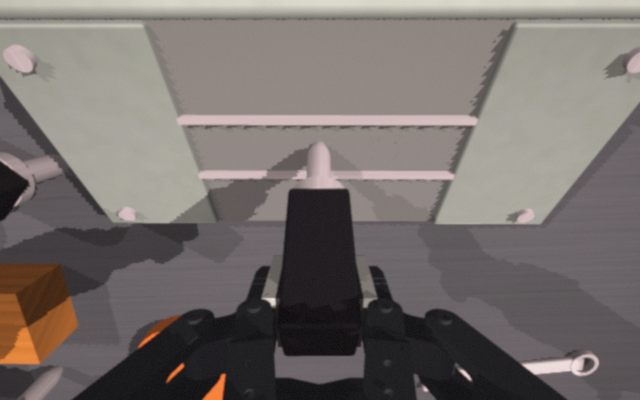

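The tip is at (317,144), between the upper rib (row 121) and lower rib (row 175). I'll compute its cross-lane offset.

```bash
python3 - <<'E'
from h import *
w=snap("wrist"); s=w["s"]; K=w["K"];T=w["mount"];Rw=R.from_rotvec(s["tool_rot"]).as_matrix()
im=w["image"].astype(int); print(im[130:152,313:323].sum(-1).mean(1).astype(int).tolist())
y=np.array([.0435,.999,0]); n=np.array([-.5,.0218,.866]); n/=np.linalg.norm(n); x=np.cross(y,n)
c=np.array([.622,-.065,.1])
def ray(u,v,h):
    d=Rw@T[:3,:3]@np.array([(u-K[0,2])/K[0,0],(v-K[1,2])/K[1,1],1]); o=Rw@T[:3,3]+s["position"]
    q=o+d*(((c+n*h-o)@n)/(d@n)); return np.round([(q-c)@x,(q-c)@y],4)
for nm,u,v,h in(("ribU",300,120.5,.004),("ribU",420,120.5,.004),("ribL",240,175,.004),("ribL",400,175,.004),("tipedge",317,142,0),("tipedge",317,144,0),("laneL",204,148,.004),("laneR",455,150,.004)): print(nm,ray(u,v,h))
q=s["position"]+.0475*Rw[:,0]+.086*Rw[:,2]-c; print("tip fk",np.round([q@x,q@y,q@n],4))
E
```

```text
[403, 411, 414, 416, 415, 415, 415, 415, 415, 416, 419, 425, 437, 450, 464, 480, 496, 506, 512, 513, 514, 516]
ribU [0.022  0.0137]
ribU [ 0.022  -0.0551]
ribL [-0.0217  0.0564]
ribL [-0.0215 -0.0514]
tipedge [0.0032 0.0042]
tipedge [0.0016 0.0042]
laneL [0.0016 0.0746]
laneR [ 0.0003 -0.0817]
tip fk [-0.      0.0032  0.0022]
```

The frame is confirmed (ribs at ±22 mm) and the tip is about 1.5 mm below the centre line at y≈+4 mm. I'll continue right with a 1 mm upslope correction.

```bash
python3 -m crank '[{"jaw":-1,"translation":[0.001,0.002,-0.0004],"twist":0},{"jaw":-1,"translation":[0,0.002,0],"twist":0},{"jaw":-1,"translation":[0,0.002,0],"twist":0},{"jaw":-1,"translation":[0,0.002,0],"twist":0}]' 80|grep -E "pos|force"
python3 -m crank '[{"jaw":-1,"translation":[0,0.002,0],"twist":0},{"jaw":-1,"translation":[0,0.002,0],"twist":0},{"jaw":-1,"translation":[0,0.002,0],"twist":0},{"jaw":-1,"translation":[0,0.002,0],"twist":0}]' 80|grep -E "pos|force"
```

```text
position: [0.5742, -0.0676, 0.1885]
force: [-9.2, 11.7, 13.0]
grip_force: 83.0
position: [0.5741, -0.0756, 0.1886]
force: [-9.3, 11.2, 14.3]
grip_force: 83.0
```

```bash
python3 -m crank '[{"jaw":-1,"translation":[0,0.002,-0.0005],"twist":0},{"jaw":-1,"translation":[0,0.002,0],"twist":0},{"jaw":-1,"translation":[0,0.002,0],"twist":0},{"jaw":-1,"translation":[0,0.002,0],"twist":0}]' 80|grep -E "pos|force"
python3 -m crank '[{"jaw":-1,"translation":[0,0.002,0],"twist":0},{"jaw":-1,"translation":[0,0.002,0],"twist":0},{"jaw":-1,"translation":[0,0.002,0],"twist":0},{"jaw":-1,"translation":[0,0.002,0],"twist":0}]' 80|grep -E "pos|force"
```

```text
position: [0.574, -0.0842, 0.1889]
force: [-7.6, 9.7, 13.1]
grip_force: 82.7
position: [0.5738, -0.0923, 0.1889]
force: [-7.8, 9.4, 10.9]
grip_force: 82.7
```

Tip is at about y=-28; the hole centre can be as far as -40.

```bash
python3 -m crank '[{"jaw":-1,"translation":[0,0.002,0],"twist":0},{"jaw":-1,"translation":[0,0.002,0],"twist":0},{"jaw":-1,"translation":[0,0.002,0],"twist":0}]' 80|grep -E "pos|force"
python3 -m crank '[{"jaw":-1,"translation":[0,0.002,0],"twist":0},{"jaw":-1,"translation":[0,0.002,0],"twist":0},{"jaw":-1,"translation":[0,0.002,0],"twist":0}]' 80|grep -E "pos|force"
python3 - <<'E'
from h import *
w=snap("wrist"); s=w["s"]; K=w["K"];T=w["mount"];Rw=R.from_rotvec(s["tool_rot"]).as_matrix(); g=w["image"].astype(int).sum(-1)
np.save("g.npy",w["image"])
print("col317 rows110-190",g[110:190:2,316:319].mean(1).astype(int).tolist())
for v in (146,140,150): print(v,g[v,190:460:3].tolist())
E
```

```text
position: [0.5749, -0.1012, 0.1877]
force: [-1.7, 1.5, -0.8]
grip_force: 81.2
position: [0.5739, -0.1049, 0.1865]
force: [-3.2, 11.9, 2.0]
grip_force: 81.6
col317 rows110-190 [416, 414, 416, 418, 456, 583, 584, 589, 592, 549, 326, 400, 399, 413, 417, 394, 428, 475, 508, 518, 522, 524, 528, 531, 530, 534, 534, 539, 539, 542, 541, 546, 549, 565, 572, 572, 572, 573, 588, 429]
146 [410, 418, 419, 412, 413, 416, 420, 418, 415, 415, 418, 420, 416, 421, 415, 417, 414, 417, 421, 409, 421, 414, 413, 418, 418, 417, 419, 420, 420, 421, 417, 419, 420, 419, 420, 424, 416, 379, 397, 315, 303, 407, 482, 545, 558, 507, 420, 420, 420, 416, 421, 418, 418, 424, 421, 416, 420, 417, 416, 418, 423, 417, 416, 424, 417, 303, 278, 294, 435, 500, 498, 492, 495, 493, 495, 497, 500, 501, 495, 496, 499, 494, 491, 492, 491, 488, 490, 491, 483, 495]
140 [414, 415, 415, 416, 420, 409, 415, 415, 416, 418, 414, 419, 418, 416, 413, 414, 416, 415, 419, 413, 416, 411, 418, 421, 418, 419, 420, 417, 416, 422, 421, 419, 419, 411, 415, 417, 414, 420, 419, 390, 342, 343, 373, 417, 421, 408, 418, 421, 418, 414, 416, 422, 417, 416, 415, 419, 422, 415, 419, 419, 418, 418, 414, 420, 419, 414, 359, 268, 366, 484, 494, 491, 495, 497, 496, 494, 494, 496, 498, 504, 497, 500, 489, 489, 488, 492, 488, 490, 496, 499]
150 [413, 415, 417, 416, 417, 416, 414, 419, 421, 415, 415, 416, 415, 419, 418, 422, 419, 417, 416, 412, 420, 418, 419, 422, 411, 413, 419, 421, 422, 419, 415, 418, 418, 415, 414, 420, 362, 269, 288, 288, 386, 443, 501, 549, 575, 585, 473, 396, 407, 418, 421, 417, 424, 418, 423, 415, 423, 417, 416, 413, 420, 415, 418, 420, 413, 361, 280, 325, 470, 497, 491, 495, 491, 490, 494, 498, 496, 490, 493, 490, 488, 490, 494, 501, 501, 496, 498, 493, 497, 500]
```

Dropped: the pressing force vanished at TCP y≈-0.101, then the wall pushed back. I'll re-centre and push along the normal.

```bash
python3 -m crank '[{"jaw":-1,"translation":[0,-0.003,0],"twist":0},{"jaw":-1,"translation":[0,-0.002,0],"twist":0},{"jaw":-1,"translation":[0,0,0],"twist":0}]' 50|grep -E "pos|force"
python3 -m crank '[{"jaw":-1,"translation":[0.001,0,0.00173],"twist":0},{"jaw":-1,"translation":[0.001,0,0.00173],"twist":0},{"jaw":-1,"translation":[0,0,0],"twist":0}]' 50|grep -E "pos|force"
```

```text
position: [0.5743, -0.1031, 0.1864]
force: [-3.8, 1.6, -1.8]
grip_force: 81.3
position: [0.5757, -0.1027, 0.1829]
force: [-4.8, 2.7, 0.3]
grip_force: 81.5
```

```bash
python3 -m crank '[{"jaw":-1,"translation":[0.0007,-0.0005,0.002],"twist":0},{"jaw":-1,"translation":[0.0007,0,0.002],"twist":0},{"jaw":-1,"translation":[0.001,0,0.00173],"twist":0},{"jaw":-1,"translation":[0,0,0],"twist":0}]' 50|grep -E "pos|force"
python3 -m crank '[{"jaw":-1,"translation":[0.001,0,0.00173],"twist":0},{"jaw":-1,"translation":[0.001,0,0.00173],"twist":0},{"jaw":-1,"translation":[0.001,0,0.00173],"twist":0},{"jaw":-1,"translation":[0,0,0],"twist":0}]' 50|grep -E "pos|force"
```

```text
position: [0.5779, -0.1018, 0.1767]
force: [-2.9, 4.1, -1.0]
grip_force: 81.3
position: [0.5808, -0.1018, 0.1715]
force: [-3.5, 5.1, -1.9]
grip_force: 81.4
```

```bash
python3 -m crank '[{"jaw":-1,"translation":[0.001,-0.0007,0.00173],"twist":0},{"jaw":-1,"translation":[0.001,-0.0005,0.00173],"twist":0},{"jaw":-1,"translation":[0.001,0,0.00173],"twist":0},{"jaw":-1,"translation":[0.001,0,0.00173],"twist":0},{"jaw":-1,"translation":[0,0,0],"twist":0}]' 50|grep -E "pos|force"
python3 -m crank '[{"jaw":-1,"translation":[0.001,0,0.00173],"twist":0},{"jaw":-1,"translation":[0.001,0,0.00173],"twist":0},{"jaw":-1,"translation":[0.001,0,0.00173],"twist":0},{"jaw":-1,"translation":[0.001,0,0.00173],"twist":0},{"jaw":-1,"translation":[0,0,0],"twist":0}]' 50|grep -E "pos|force"; python3 -c "
from h import *; pose()"
```

```text
position: [0.5847, -0.1016, 0.1645]
force: [-4.2, 3.8, -1.2]
grip_force: 81.5
position: [0.5885, -0.1016, 0.1574]
force: [-5.5, 4.5, -2.0]
grip_force: 81.4
t 17.9 p [ 0.5885 -0.1016  0.1574] tx [ 0.999 -0.044 -0.006] tz [-0.006  0.002 -1.   ] F [-5.5  4.5 -2. ] w 0.029 g 81.4
```

```bash
python3 -m crank '[{"jaw":-1,"translation":[0.0005,-0.0007,0.00173],"twist":0},{"jaw":-1,"translation":[0.001,-0.0005,0.00173],"twist":0},{"jaw":-1,"translation":[0.001,0,0.00173],"twist":0},{"jaw":-1,"translation":[0.001,0,0.00173],"twist":0},{"jaw":-1,"translation":[0,0,0],"twist":0}]' 50|grep -E "pos|force"
python3 -m crank '[{"jaw":-1,"translation":[0.001,0,0.00173],"twist":0},{"jaw":-1,"translation":[0.0005,0,0.0009],"twist":0},{"jaw":-1,"translation":[0,0,0],"twist":0}]' 50|grep -E "pos|force"
```

```text
position: [0.5921, -0.1014, 0.1506]
force: [-4.9, 1.4, -1.6]
grip_force: 81.4
position: [0.593, -0.1014, 0.1491]
force: [-8.3, 2.9, 4.6]
grip_force: 82.3
```

```bash
python3 -m crank '[{"jaw":-1,"translation":[0.0005,0,0.00087],"twist":0},{"jaw":-1,"translation":[0.0005,0,0.00087],"twist":0},{"jaw":-1,"translation":[0,0,0],"twist":0},{"jaw":-1,"translation":[0,0,0],"twist":0}]' 50|grep -E "pos|force"
python3 - <<'E'
from h import *
s,M=pose(); d=snap("side"); im=d["image"]
uv,_=cv2.projectPoints(np.array([s["position"]]),d["rvec"],d["tvec"],d["K"],None); u,v=uv.ravel().astype(int); u0,v0=u-45,v-35
save(cv2.resize(im[v0:v0+80,u0:u0+100],None,fx=6,fy=6,interpolation=cv2.INTER_CUBIC),"s6.png")
E
```

```text
position: [0.5931, -0.1014, 0.1491]
force: [-14.9, 2.4, 14.1]
grip_force: 83.4
t 18.9 p [ 0.5931 -0.1014  0.1491] tx [ 0.999 -0.044 -0.01 ] tz [-0.01   0.001 -1.   ] F [-14.9   2.4  14.1] w 0.0291 g 83.4
```

View pics/s6.png

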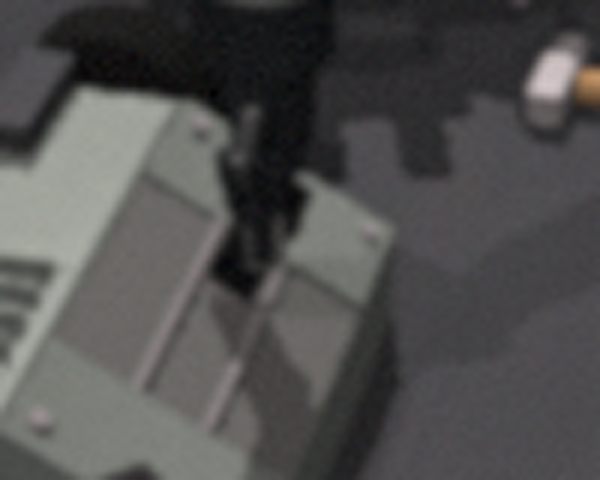

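The pin is home: 20 N along the normal gives no more motion, and the crop shows the handle bottom down at the plate (240,285) with no shaft visible. I'll relax the push, open, and retreat along the normal.

```bash
python3 -m crank '[{"jaw":-1,"translation":[-0.0006,0,-0.0009],"twist":0},{"jaw":-1,"translation":[-0.0005,0,-0.0005],"twist":0},{"jaw":1,"translation":[0,0,0],"twist":0},{"jaw":1,"translation":[0,0,0],"twist":0},{"jaw":1,"translation":[0,0,0],"twist":0},{"jaw":1,"translation":[0,0,0],"twist":0},{"jaw":1,"translation":[0,0,0],"twist":0},{"jaw":1,"translation":[0,0,0],"twist":0}]' 20
python3 -m crank '[{"jaw":1,"translation":[-0.005,0,-0.0087],"twist":0},{"jaw":1,"translation":[-0.01,0,-0.0173],"twist":0},{"jaw":1,"translation":[-0.01,0,-0.0173],"twist":0},{"jaw":1,"translation":[-0.01,0,-0.0173],"twist":0},{"jaw":1,"translation":[-0.01,0,-0.0173],"twist":0},{"jaw":1,"translation":[0,0,-0.02],"twist":0},{"jaw":1,"translation":[0,0,0],"twist":0},{"jaw":1,"translation":[0,0,0],"twist":0},{"jaw":1,"translation":[0,0,0],"twist":0}]'
python3 - <<'E'
from h import *
w=snap("wrist"); P=cloud(w); im=w["image"].astype(int)
c=np.array([.622,-.065,.1]);y=np.array([.0435,.999,0]); n=np.array([-.5,.0218,.866]); n/=np.linalg.norm(n); x=np.cross(y,n)
L=np.stack([(P-c)@x,(P-c)@y,(P-c)@n],-1)
m=(im.max(-1)<70)&(L[...,2]>.03)&(L[...,2]<.11)&(abs(L[...,0])<.04)&(abs(L[...,1]+.038)<.05)
q=L[m]; t=q[q[:,2]>.073]; print(m.sum(),"max h",np.percentile(q[:,2],[2,98]),"top centre",np.round((t.min(0)+t.max(0))/2,4),len(t))
if len(t)>10: f=t-t.mean(0); k=np.linalg.svd(f,full_matrices=False)[2][2]; print("top normal in cover",np.round(k*np.sign(k[2]),3))
for i,n2 in enumerate(["side"]):
    im2=snap(n2)["image"]; save(cv2.resize(im2[100:250,170:390],None,fx=3.6,fy=3.6,interpolation=cv2.INTER_CUBIC),"fin.png")
E
```

```text
t: 19.62
position: [0.5962, -0.1016, 0.1494]
tool_rot: [3.14, -0.069, 0.002]
force: [0.8, -0.7, 0.1]
gripper_width: 0.0852
grip_force: 0.0
t: 20.37
position: [0.5504, -0.0993, 0.2469]
tool_rot: [-3.141, 0.068, 0.0]
force: [-0.4, -0.5, 0.1]
gripper_width: 0.0853
grip_force: 0.0
3728 max h [0.03173383 0.08091852] top centre [-0.0074 -0.0373  0.0774] 1711
top normal in cover [ 0.038 -0.001  0.999]
```

View pics/fin.png

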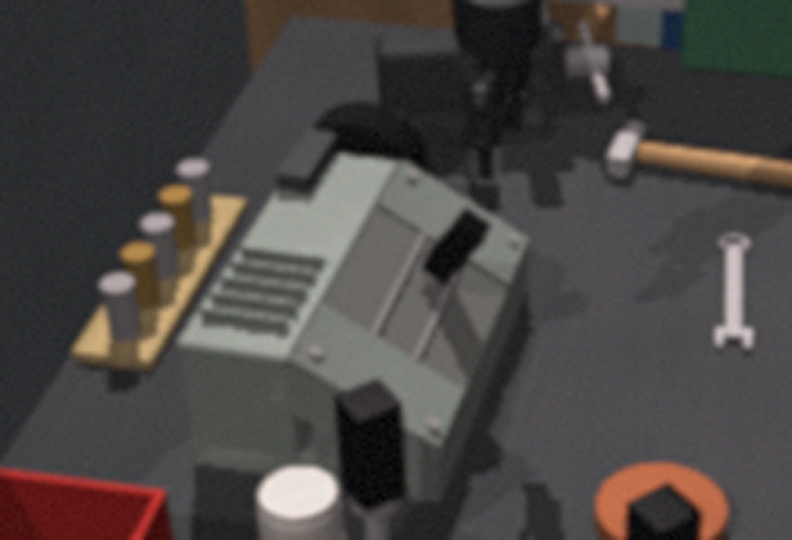

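The pin stands square in the lane at (455,245) in the crop. Its handle top is about 78 mm off the plate as expected, with a tilt error of about 0.04 rad, and the gripper is clear. Handing in.

```bash
python3 -c "
from rig import ctrl; print(ctrl.finish_job())"
```

```text
the job is handed in; nothing more can be done
None
```

I pushed the lock pin fully home in the hidden hole (about 38 mm right of the lane's middle), left it standing square to the cover and released it, and handed the job in; no verdict was returned.

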